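# Reset the ratchet display board and lean the serving slabs on it

## Robot

A 6-joint arm with a two-finger parallel gripper is mounted at the origin on the work surface. World frame = base frame: x ahead of the robot, y to its left, z up, the work surface at z = 0. Lengths are in mm, angles in rad, forces in N, time in s.
With the tool pointing down it reaches from about 250 to 725 mm from the base axis. Payload 9.7 kg.
Tool frame: the origin (TCP) lies at the very end of the fingers, on their centre line; the grasp point (between the pads) lies 19 mm behind it; z points along the fingers, y is the line along which they close (so a half turn about z gives the same grasp; the last joint's range is limited). The gripper opens to 85 mm and grips with 20 to 120 N. Pads are 22 mm wide; open, the fingers measure 114 mm over their backs; the gripper's body (76 mm by 85 mm) begins 54 mm behind the grasp point. The pads swing forward as they close: fully open they stand 13 mm farther back than shut.
Start: joints at [1.288, 0.087, 0.176, 1.66, 0, 1.571], TCP at [153.472, 528.151, 193.884] pointing down, gripper open.
Joint ranges: [-3.13, 3.13], [-0.85, 1.81], [-1.15, 1.24], [-2.2, 2.28], [-1.44, 1.52], [-3.14, 3.14]. Speed limits (rad/s): [2.22, 2.22, 2.57, 3.14, 3.14, 3.14].

## Interface

Orientations are given as a 3x3 rotation matrix whose columns are the frame's x, y, z axes.
In Python, from station import read_state, capture, hand_in, look_for, place_of gives the robot as it stands.
- The arm moves only by the tool send_rows, never from a script. Its argument "moves" is one flat list of numbers, 5 for each row, row after row: the opening, from 0 (shut) to 1 (fully open), then the shift along the world's x, y, z in mm, then the turn about the world's z in rad. In form: [gripper, x, y, z, yaw, gripper, x, y, z, yaw, ...]. A call has 1 to 20 rows; each row is the pose to reach, as a shift and turn from the pose commanded when the call began; what a row does not reach only later rows make up. A row lasts 1/12 s, in which the tool goes at most 41.7 mm and 7.16 degrees, less where a joint would pass 70% of its speed; a pose out of reach is approached as far as the arm can. A call with a gripper value outside its range is refused whole. The fingers move at their own pace and stop on an object; "squeeze" is the grip in N (left out, the last holds). Time passes only in rows, so rows that repeat a pose let the fingers close. It gives the time, the measured TCP pose, the force, the opening and the grip force at its end, in the units of the state.
- read_state(): the state, without advancing time (a new reading comes with each control period).
- capture(name): name is "side" or "top" or "wrist"; returns a dict with "image" (480x640x3 uint8, blue, green, red), "depth" (480x640 float32, mm along the optical axis (not along the pixel's ray), 0 where there is no reading), "K" (3x3 intrinsics, pixels), "distortion" ([k1, k2, p1, p2, k3] as OpenCV has them; the pictures are not rectified), "camera_from_world" (4x4, takes a point from world to camera coordinates); the wrist camera has in their place "tool_from_camera" (4x4, takes a point from camera to tool coordinates, whose origin is the TCP and whose axes are the flange's). Camera axes: x right, y down, z forward; pixel columns grow to the right and rows downward; lengths in mm; the calibration is good to about 2 mm. A picture is of the moment at which its call begins: read the wrist's pose just before it.
- hand_in(): hands the job in; it is judged then, once.
Trained networks look in a picture, given as the dict that the camera call returned (one of the last four; its "shot" number tells which), for a name from the list of things; names that differ only in an ending like _2 or _b are one class to them, and where a whole thing is asked for, a point or a joint stands for the part that bears it (a point fixed in the world has none). Each returns a list of dicts, best first, with "conf" (0 to 1); they miss things now and then, are a little off and sometimes report something else, mostly with a low value. They report only what shows in the picture. A call takes as long as a camera call. They do not tell look-alikes from the thing itself.
- look_for(picture, query): "box" ([left, top, right, bottom] as shares, 0 to 1, of the picture: columns of its width, rows of its height, round what is visible of it).
- place_of(picture, query): "location" ([column, row] as shares, 0 to 1, of the picture: columns of its width, rows of its height: a listed point, or the origin of a listed thing).
The state is a dict: "clock": time; "joint_positions": joint angles; "qd": joint speeds; "effort": joint torques, N m; "eef_pos": TCP position; "orientation": TCP orientation; "ft_force": force on the tool from outside, world axes, zero at the start; "torque": the same for the moment, N m; "opening": finger opening in mm; "gripper_force": force on a finger pad.
Only numpy, scipy, OpenCV 4.12 (cv2) and the standard library are available. Lean on these libraries where they do the work, as an engineer would, in place of code of your own. Each camera call takes 0.05 s, during which the arm holds its last target. There are 200 camera calls.

## Task

The teak display board is propped too steeply: lift it by its steel bar past the top so that the ratchet pawl is thrown out, lower it right down flat, then, still empty, raise it again and let it rest in the third notch from the bottom (the red tooth). After that lean every ceramic serving slab that lies on the table on the board, side by side, each flat against its face with a short end standing on the ledge and its long side straight up the board, set down without banging. Leave the carafe, the funnel and the scoop where they are.

Things in the scene. Friction and masses are not known exactly. Their poses are not given: they have to be found in the camera images.
- board (a joint): Angle of the tilting teak board (150 mm hinge to free edge, 430 wide, 12 thick, 0.7 kg): 0 flat, 1.466 stop. Hinged at its edge nearest the robot; the far edge rises (about 4 N at the bar; a damped hinge lets it fall slowly). Let go with the pawl in, it drops back only to the next notch below: 0.27, 0.46, 0.655 (third, red tooth), 0.85 or 1.04.
- pawl (a joint): Ratchet pawl, a black arm with a red head at the board's right-hand (-y) end: 0 to 0.12 = in the teeth, about 0.15 while riding over a tooth, 0.47 = thrown out. Raising the board past about 1.26 throws it out (1.36 to be sure) and it stays out, so that the board can be lowered all the way; the board coming down below about 0.1 puts it back in.
- hinge (a point): Middle of the hinge line on the fixed stand, 90 mm above the table, between two black steel pegs in teak cheeks; x is level, the way the board extends when flat, y along the hinge, z up. The stand's 10 mm thick foot reaches 15 mm to the robot's side of this line, 150 mm beyond it, 235 mm to +y and 275 mm to -y.
- ledge (a point): Middle of the board's ledge: on its upper face where the face meets the lip (6 mm over the hinge line when flat). Turns with the board: x runs up the face (150 mm to the free edge), y along the ledge (board ends at +-215 mm), z out of the face. The lip is 8 mm thick, on the -x side, and stands 14 mm out of the face.
- bar (a point): Middle of the steel lift bar, a round rod 12 mm thick, 160 mm long, parallel to the hinge in the board's mid-plane, 195 mm from the hinge line; 39 mm clear gap between it and the board's free edge; its two arms are 140 mm apart inside. 90 mm above the table when flat.
- carafe: A bystander: closed glass carafe with a steel lid, 100 mm across, 193 mm high; origin at the centre of its underside.
- funnel: A bystander: white plastic funnel standing mouth down, 100 mm across, 100 mm high; origin at the centre of its mouth, on the table.
- scoop: A bystander: wooden scoop lying down, 180 mm long, 18 mm high; origin under its bowl, handle along its -x.
- white_mid (a point): Centre of the white glazed ceramic serving slab, a plain flat block 120 x 50 x 14 mm (x = long side, y = 50 mm side, z = thickness), about 0.18 kg, lying flat on the table at the start; may be absent.
- blue_mid (a point): Centre of the blue glazed ceramic serving slab, a plain flat block 120 x 50 x 14 mm (x = long side, y = 50 mm side, z = thickness), about 0.18 kg, lying flat on the table at the start; may be absent.
- clay_mid (a point): Centre of the terracotta-coloured ceramic serving slab, a plain flat block 120 x 50 x 14 mm (x = long side, y = 50 mm side, z = thickness), about 0.18 kg, lying flat on the table at the start; may be absent.
- green_mid (a point): Centre of the dark green ceramic serving slab, a plain flat block 120 x 50 x 14 mm (x = long side, y = 50 mm side, z = thickness), about 0.18 kg, lying flat on the table at the start; may be absent.
- ochre_mid (a point): Centre of the ochre yellow ceramic serving slab, a plain flat block 120 x 50 x 14 mm (x = long side, y = 50 mm side, z = thickness), about 0.18 kg, lying flat on the table at the start; may be absent.
Mind the look-alikes: they are no part of the job. Several things look just like the part that bears green_mid: the one meant starts farthest to the robot's left.

How it is judged:
By the outcome, as a careful person would: the job done as asked, in the order asked, and still so for the second after the job is handed in, with the robot touching nothing.
Of slab_white, slab_blue, slab_clay, slab_green, slab_ochre only 3 to 5 are there at a start; the rules pass over those that are not, and their reading is None.
At some moment in a run one of slab_white, slab_blue, slab_clay, slab_green, slab_ochre may be knocked a few centimetres aside while the robot is not near it.
It also fails if it takes over 210 s, if anything falls off the work surface, if the arm or the gripper's body presses on something with over 40 N, if the wrist force passes 120 N, or if a joint passes its speed limit or range.

## Working session

There is one attempt and no reset: what is moved stays moved. The work goes in short steps, Python scripts to look and compute and a tool call to move; the robot and the scene stay as the last step left them, time stands still between calls to the robot, and variables do not carry over. Pictures are saved under pics/ and viewed, at most 14 in all, crops included, and the job is handed in when it is done.

Besides the shell and the picture viewer there is one more tool, called after "Request:" by a JSON object that holds its "name" and its "arguments". send_rows: Moves the arm, as the interface text tells. Its arguments: {"type":"object","properties":{"moves":{"type":"array","items":{"type":"number"}},"squeeze":{"type":"number"}},"required":["moves"]}

```bash
mkdir -p pics; ls
cat > h.py <<'E'
import numpy as np, cv2
from station import *
def ray(c,px):
    d=np.array(c["distortion"],float)
    u=cv2.undistortPoints(np.array([[px]],float),np.array(c["K"]),d)[0,0]
    return np.array([u[0],u[1],1.])
def cam2w(c,st=None):
    if "camera_from_world" in c: return np.linalg.inv(np.array(c["camera_from_world"]))
    T=np.eye(4);T[:3,:3]=np.array(st["orientation"]);T[:3,3]=st["eef_pos"]
    return T@np.array(c["tool_from_camera"])
def atz(c,px,z,st=None):
    M=cam2w(c,st);r=M[:3,:3]@ray(c,px);o=M[:3,3]
    return o+r*(z-o[2])/r[2]
def atd(c,px,st=None):
    M=cam2w(c,st);k,l=int(px[0]),int(px[1])
    p=c["depth"][max(l-2,0):l+3,max(k-2,0):k+3];p=p[p>0]
    if len(p)==0:return None
    return (M@np.append(ray(c,px)*np.median(p),1))[:3]
def cloud(c,mask,st=None):
    v,u=np.nonzero(mask&(c["depth"]>0));
    q=cv2.undistortPoints(np.stack([u,v],1).astype(float)[:,None],np.array(c["K"]),np.array(c["distortion"],float))[:,0]
    d=c["depth"][v,u];P=np.column_stack([q*d[:,None],d,np.ones(len(d))])
    return (P@cam2w(c,st).T)[:,:3]
def px(loc):return [loc[0]*640,loc[1]*480]
E
python3 - <<'E'
from h import *
s=read_state();print({k:np.round(v,3).tolist() for k,v in s.items()})
for n in("top","side"):
    c=capture(n);cv2.imwrite(f"pics/{n}0.png",c["image"])
    for q in["white_mid","blue_mid","clay_mid","green_mid","ochre_mid","hinge","ledge","bar","carafe","funnel","scoop"]:
        for r in place_of(c,q)[:4]:
            if r["conf"]>.2:
                p=px(r["location"]);w=atd(c,p);print(n,q,round(r["conf"],2),np.round(p),None if w is None else np.round(w))
E
```

```text
pics
{'clock': 0.0, 'joint_positions': [1.288, 0.087, 0.175, 1.66, 0.0, 1.571], 'qd': [0.0, -0.001, 0.001, -0.001, 0.002, -0.0], 'effort': [0.0, -52.039, 46.48, 0.016, 0.0, -0.0], 'eef_pos': [153.376, 527.878, 193.2], 'orientation': [[-0.96, 0.279, -0.0], [0.279, 0.96, -0.001], [0.0, -0.001, -1.0]], 'ft_force': [-0.302, 0.62, -0.537], 'torque': [-0.041, -0.018, 0.017], 'gripper_force': 0.0, 'opening': 85.214}
top white_mid 0.66 [130. 247.] [459. 424.  13.]
top blue_mid 0.66 [195. 294.] [341. 256.  14.]
top clay_mid 0.87 [403. 289.] [ 353. -264.   14.]
top green_mid 0.88 [510. 217.] [ 533. -543.   14.]
top green_mid 0.66 [462. 244.] [ 466. -414.   12.]
top green_mid 0.45 [287. 224.] [506.  19. 103.]
top hinge 0.77 [286. 229.] [495.  22.  94.]
top hinge 0.25 [403. 289.] [ 354. -263.   13.]
top ledge 0.57 [285. 225.] [504.  24.  99.]
top bar 0.68 [404. 291.] [ 349. -266.   14.]
top carafe 0.66 [446. 165.] [ 647. -359.   96.]
top funnel 0.73 [281. 226.] [503.  33.  99.]
top funnel 0.58 [143. 321.] [276. 379.  39.]
top funnel 0.45 [462. 245.] [ 462. -414.   12.]
top scoop 0.66 [468. 307.] [ 307. -425.   18.]
side white_mid 0.53 [229. 206.] [441. 383.   1.]
side white_mid 0.49 [415. 297.] [ 463. -413.   13.]
side white_mid 0.35 [309. 212.] [487.  17.  95.]
side blue_mid 0.84 [229. 224.] [356. 260.  12.]
side blue_mid 0.53 [227. 204.] [439. 389.   7.]
side clay_mid 0.67 [342. 292.] [ 346. -261.   12.]
side green_mid 0.86 [474. 305.] [ 541. -540.   12.]
side green_mid 0.79 [416. 299.] [ 455. -423.   14.]
side ochre_mid 0.47 [456. 267.] [ 628. -422.   31.]
side hinge 0.86 [313. 214.] [486.  -1.  96.]
side ledge 0.58 [308. 212.] [486.  21.  96.]
side bar 0.83 [339. 153.] [632.  30. 239.]
side carafe 0.83 [458. 268.] [ 632. -426.   30.]
side carafe 0.59 [229. 203.] [452. 394.   7.]
side carafe 0.4 [339. 295.] [ 328. -267.   14.]
side funnel 0.88 [185. 224.] [ 50. -26. 246.]
side scoop 0.73 [377. 331.] [ 288. -436.   16.]
```

View pics/top0.png

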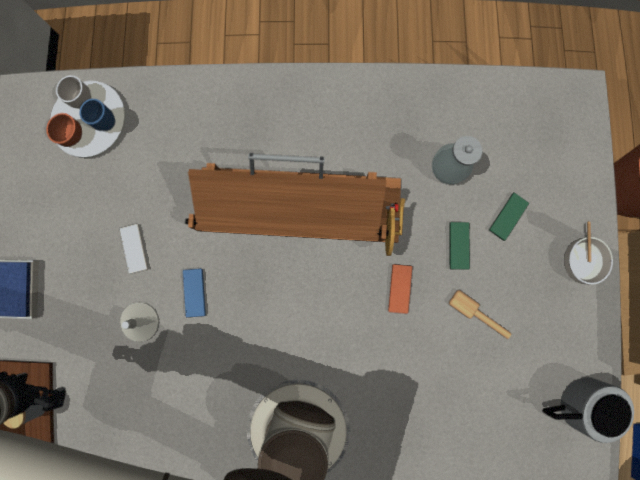

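View pics/side0.png

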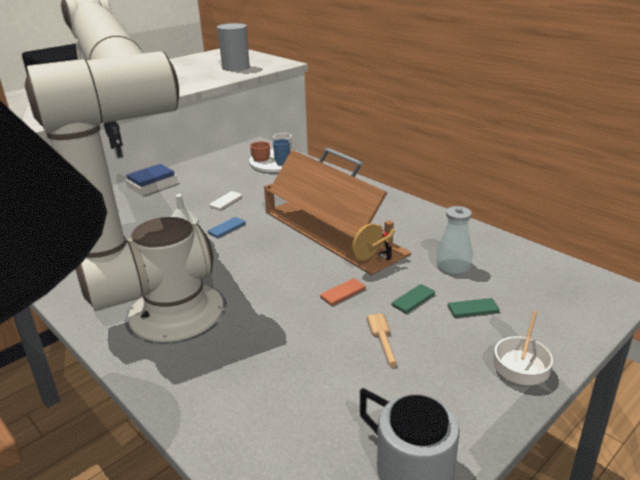

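The top view shows the board at pixels (190–385, 165–240) and its bar at (250–323, 158). White is at (133,248), blue (194,292), clay (401,289) and the greens at (460,245) and (510,216). The green farther left is the one at (460,245), and there is no ochre. Next I'll fit the board plane and the bar.

```bash
cat > board.py <<'E'
from h import *
def fit(c,box,zmin=60):
    m=np.zeros((480,640),bool);l,t,r,b=box;m[t:b,l:r]=1
    P=cloud(c,m);P=P[(P[:,2]>zmin)];best=None
    rng=np.random.default_rng(0)
    for i in range(400):
        a=P[rng.choice(len(P),3,False)];n=np.cross(a[1]-a[0],a[2]-a[0]);L=np.linalg.norm(n)
        if L<500:continue
        n/=L;k=abs((P-a[0])@n)<3
        if best is None or k.sum()>best.sum():best=k
    Q=P[best];c0=Q.mean(0);n=np.linalg.svd(Q-c0,full_matrices=False)[2][2];n*=np.sign(n[2])
    return n,c0,P,Q
def report(c,box):
    n,c0,P,Q=fit(c,box)
    ang=np.arccos(n[2]);up=-n*n[2]+[0,0,1];up/=np.linalg.norm(up)
    ey=np.cross(n,up);yaw=np.arctan2(-ey[0],ey[1])
    q=(Q-c0)@np.stack([up,ey],1);lo,hi=np.percentile(q,[.5,99.5],axis=0)
    print("n",n.round(3),"ang",ang.round(3),"yaw",yaw.round(3),"ext",lo.round(),hi.round(),"c0",c0.round(1))
    a=(P-c0)@up;b=(P-c0)@ey;d=(P-c0)@n
    k=(a>hi[0]+25)&(a<hi[0]+65)&(abs(d+2)<15);B=P[k]
    print("bar pts",len(B),B.mean(0).round(1),"y-range",np.percentile(b[k],[2,98]).round())
    k2=k&(a>np.percentile(a[k],60)-0)
    print("bar far:",P[k2].mean(0).round(1),"a",np.percentile(a[k],[5,50,95]).round(1))
    mid=(lo[1]+hi[1])/2
    print("free edge mid",(c0+up*hi[0]+ey*mid).round(1),"ledge guess",(c0+up*(hi[0]-150)+ey*mid).round(1),"low edge",(c0+up*lo[0]+ey*mid).round(1))
E
python3 - <<'E'
from board import *
report(capture("top"),(180,145,395,250))
c=capture("side");report(c,(260,140,388,262))
s=read_state();c=capture("wrist");cv2.imwrite("pics/w0.png",c["image"])
E
```

```text
n [-0.739  0.046  0.672] ang 0.834 yaw -0.062 ext [ -84. -218.] [118. 217.] c0 [551.8  16.5 153.8]board.py:21: RuntimeWarning: Mean of empty slice.
  print("bar pts",len(B),B.mean(0).round(1),"y-range",np.percentile(b[k],[2,98]).round())
  ret = um.true_divide(
Traceback (most recent call last):
  File "board.py", line 21, in report
    print("bar pts",len(B),B.mean(0).round(1),"y-range",np.percentile(b[k],[2,98]).round())
                                                        ~~~~~~~~~~~~~^^^^^^^^^^^^^
IndexError: index -1 is out of bounds for axis 0 with size 0
```

```bash
python3 - <<'E'
t=open('board.py').read();i=t.index("    a=(P-c0)@up;b")
t=t[:i]+'''    a,b=q.T;a1=a-hi[0]   # 0 at outermost bar surface
    h,e=np.histogram(a1,np.arange(-212,8,4));print(dict(zip(e.astype(int).tolist(),h.tolist())))
    k=(a1>-14);mid=(lo[1]+hi[1])/2
    print("bar centre(b)",a[k].mean().round(1),np.percentile(b[k],[1,99]).round(),"board mid",mid.round(1))
    bb=np.percentile(b[k],[1,99]).mean()
    bar=c0+up*a[k].mean()+ey*bb-6*n
    print("bar",bar.round(1),"hinge",(bar-195*up).round(1),"ey",ey.round(3),"up",up.round(3))
'''
open('board.py','w').write(t)
E
python3 - <<'E'
from board import *
report(capture("top"),(180,145,395,250))
c=capture("side");report(c,(260,140,388,262))
E
```

```text
n [-0.742  0.046  0.669] ang 0.838 yaw -0.061 ext [ -84. -214.] [118. 218.] c0 [552.1  15.2 154. ]
{-212: 0, -208: 5, -204: 155, -200: 233, -196: 228, -192: 222, -188: 233, -184: 209, -180: 219, -176: 225, -172: 225, -168: 221, -164: 222, -160: 236, -156: 214, -152: 229, -148: 233, -144: 238, -140: 238, -136: 246, -132: 225, -128: 210, -124: 245, -120: 260, -116: 239, -112: 239, -108: 248, -104: 251, -100: 260, -96: 265, -92: 243, -88: 268, -84: 257, -80: 265, -76: 259, -72: 262, -68: 271, -64: 262, -60: 277, -56: 265, -52: 276, -48: 27, -44: 9, -40: 9, -36: 11, -32: 9, -28: 11, -24: 10, -20: 10, -16: 5, -12: 22, -8: 93, -4: 127, 0: 49}
bar centre(b) 114.8 [-77.  82.] board mid 1.6
bar [633.4  12.5 235.3] hinge [503.2  20.5  90.4] ey [ 0.061  0.998 -0.   ] up [ 0.668 -0.041  0.743]
n [-0.751  0.042  0.659] ang 0.852 yaw -0.056 ext [ -97. -220.] [121. 243.] c0 [543.4  -9.9 149.9]
{-212: 4, -208: 3, -204: 7, -200: 8, -196: 76, -192: 75, -188: 85, -184: 84, -180: 87, -176: 93, -172: 90, -168: 85, -164: 91, -160: 86, -156: 90, -152: 89, -148: 80, -144: 90, -140: 72, -136: 97, -132: 83, -128: 96, -124: 86, -120: 70, -116: 87, -112: 88, -108: 72, -104: 96, -100: 75, -96: 77, -92: 70, -88: 93, -84: 80, -80: 76, -76: 89, -72: 76, -68: 80, -64: 74, -60: 73, -56: 76, -52: 78, -48: 34, -44: 3, -40: 4, -36: 4, -32: 4, -28: 2, -24: 4, -20: 3, -16: 1, -12: 2, -8: 7, -4: 20, 0: 16}
bar centre(b) 119.2 [-53. 101.] board mid 11.2
bar [627.7   9.6 235.6] hinge [499.4  16.9  88.9] ey [0.056 0.998 0.   ] up [ 0.658 -0.037  0.752]
```

Request:
{"name": "send_rows", "arguments": {"moves": [0.5,0,0,110,0,0.5,477,-517,120,-1.348,0.5,477,-517,120,-1.348,0.5,477,-517,120,-1.348,0.5,477,-517,120,-1.348,0.5,477,-517,120,-1.348,0.5,477,-517,120,-1.348,0.5,477,-517,120,-1.348,0.5,477,-517,120,-1.348,0.5,477,-517,120,-1.348,0.5,477,-517,120,-1.348,0.5,477,-517,120,-1.348,0.5,477,-517,120,-1.348,0.5,477,-517,120,-1.348,0.5,477,-517,120,-1.348,0.5,477,-517,120,-1.348,0.5,477,-517,120,-1.348,0.5,477,-517,120,-1.348,0.5,477,-517,120,-1.348,0.5,477,-517,120,-1.348], "squeeze": 30}}

```text
clock: 3.02
eef_pos: [632.0, 9.3, 311.4]
orientation: [[0.063, 0.998, -0.003], [0.998, -0.063, -0.0], [-0.0, -0.003, -1.0]]
ft_force: [-1.3, 0.6, 1.0]
opening: 43.0
gripper_force: 0.0
```

Request:
{"name": "send_rows", "arguments": {"moves": [0.5,0,0,0,0,0.5,0,0,0,0,0.5,0,0,0,0]}}

```text
clock: 3.27
eef_pos: [629.6, 12.2, 315.1]
orientation: [[0.059, 0.998, 0.001], [0.998, -0.059, 0.0], [0.0, 0.001, -1.0]]
ft_force: [0.6, -0.9, 0.1]
opening: 42.6
gripper_force: 0.0
```

Run:
```python
from h import *
s=read_state();c=capture("wrist");cv2.imwrite("pics/w1.png",c["image"])
print(np.round(s["eef_pos"],1),np.round(s["orientation"],3).tolist(),np.round(s["joint_positions"],2))
for r in place_of(c,"bar")[:2]:
    p=px(r["location"]);w=atd(c,p,s);print(r["conf"],np.round(p),w)
M=cam2w(c,s)
P=cloud(c,np.ones((480,640),bool),s);k=(P[:,2]>225)&(P[:,2]<260);Q=P[k]
print(len(Q),Q.mean(0),Q.min(0),Q.max(0))
k=Q[:,2]>235;print(Q[k].mean(0), np.polyfit(Q[k][:,1],Q[k][:,0],1),np.percentile(Q[k],[2,98],axis=0))
```

```text
[629.6  12.2 315.1] [[0.059, 0.998, 0.001], [0.998, -0.059, 0.0], [0.0, 0.001, -1.0]] [0.02 0.4  0.81 1.97 0.   1.65]
0.97 [324. 232.] [630.06789894  14.99192992 239.83619576]
3365 [631.96139162  22.36440118 238.60316028] [612.15553915 -65.46646094 225.03637886] [644.24096235  94.77339131 243.37460712]
[632.73927386  22.29218353 239.32525322] [6.12584600e-02 6.31373689e+02] [[623.76592722 -61.13741704 235.77965733]
 [641.4626509   92.31764212 241.80344832]]
```

View pics/w1.png

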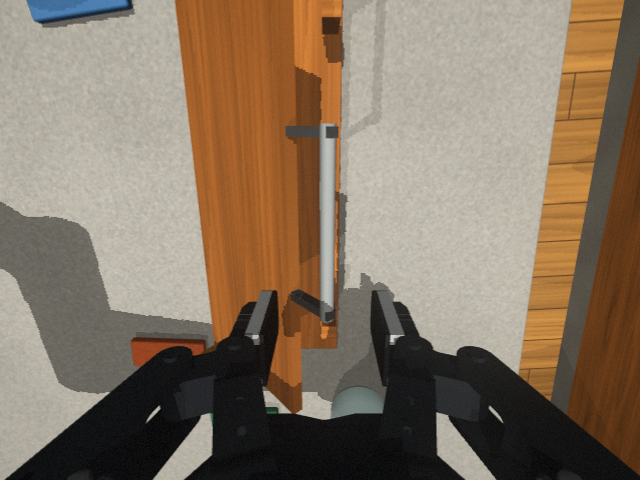

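Request:
{"name": "send_rows", "arguments": {"moves": [0.5,2.5,2,-30,0,0.5,2.5,2,-60,0,0.5,2.5,2,-80,0,0.5,2.5,2,-93,0,0.5,2.5,2,-93,0,0,2.5,2,-93,0,0,2.5,2,-93,0,0,2.5,2,-93,0,0,2.5,2,-93,0,0,2.5,2,-93,0,0,2.5,2,-93,0], "squeeze": 30}}

```text
clock: 4.28
eef_pos: [633.2, 13.2, 221.3]
orientation: [[0.06, 0.998, 0.001], [0.998, -0.06, 0.0], [0.0, 0.001, -1.0]]
ft_force: [0.7, -0.7, -0.2]
opening: -0.1
gripper_force: 0.0
```

Run:
```python
from h import *
c=capture("wrist");d=capture("side")
cv2.imwrite("pics/w2.png",np.hstack([cv2.resize(c["image"],(480,360)),cv2.resize(d["image"][100:280,250:430],(320,320)).repeat(1,0) if 0 else cv2.resize(d["image"][100:280,240:400],(320,360))]))
```

```text
(no output)
```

View pics/w2.png

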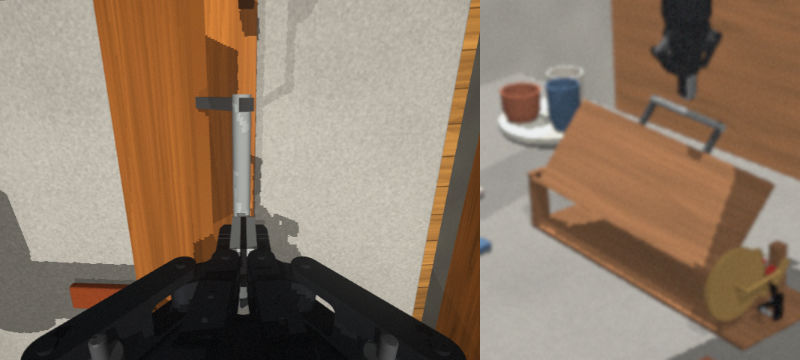

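Run:
```python
from h import *
s=read_state();print(s["eef_pos"],s["opening"],s["joint_positions"])
c=capture("side")
p=cv2.projectPoints(np.array([s["eef_pos"],[632,15,236],[632,15,241]],float),cv2.Rodrigues(np.array(c["camera_from_world"])[:3,:3])[0],np.array(c["camera_from_world"])[:3,3],np.array(c["K"]),np.array(c["distortion"],float))[0][:,0]
print(p)
m=np.zeros((480,640),bool);m[100:160,310:400]=1;P=cloud(c,m);k=(P[:,0]<680)&(P[:,2]>200)
Q=P[k]
f=Q[(abs(Q[:,1]-13)<15)&(abs(Q[:,0]-633)<25)];print("near",len(f),np.percentile(f,[0,5,50,95,100],axis=0).round())
h,e=np.histogram(f[:,2],np.arange(200,330,8));print(dict(zip(e.tolist(),h.tolist())))
w=capture("wrist");P=cloud(w,np.ones((480,640),bool),s);k=(P[:,1]>35)&(P[:,1]<90)&(abs(P[:,0]-634)<20)&(P[:,2]>200)
print(np.percentile(P[k],[2,50,98],axis=0).round(1))
x,y=round(p[0][0]),round(p[0][1]);cv2.imwrite("pics/s3.png",cv2.resize(c["image"][y-50:y+40,x-60:x+60],(800,600),interpolation=cv2.INTER_CUBIC))
print(x,y)
```

```text
[633.07316235  13.12133349 220.98840632] -0.21596975602063587 [ 2.07324752e-02  3.12282495e-01  4.91308967e-01  1.74969154e+00
 -1.77412574e-05  1.65149899e+00]
[[343.55481205 160.24192469]
 [342.83809951 155.62717711]
 [342.82632289 154.10288612]]
near 362 [[609.  -2. 231.]
 [612.  -1. 239.]
 [625.   4. 314.]
 [651.  20. 373.]
 [658.  27. 377.]]
{200: 0, 208: 0, 216: 0, 224: 1, 232: 23, 240: 5, 248: 0, 256: 11, 264: 18, 272: 24, 280: 26, 288: 18, 296: 20, 304: 25, 312: 32, 320: 31}
[[616.3  35.1 222.4]
 [633.7  63.5 239.8]
 [642.2  89.5 354.8]]
344 160
```

View pics/s3.png

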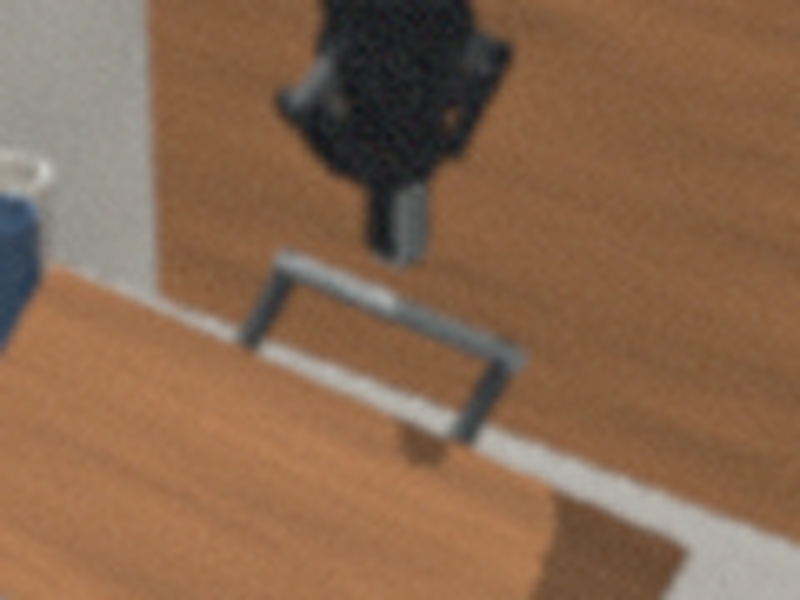

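Run:
```python
from h import *
s=read_state();w=capture("wrist");R=np.array(s["orientation"]);o=np.array(s["eef_pos"])
P=(cloud(w,np.ones((480,640),bool),s)-o)@R
k=(abs(P[:,1])<12)&(abs(P[:,0])<16)
h,e=np.histogram(P[k][:,2],np.arange(-90,60,5));print(dict(zip(e.astype(int).tolist(),h.tolist())))
c=capture("side");P=(cloud(c,np.ones((480,640),bool))-o)@R
k=(abs(P[:,1])<20)&(abs(P[:,0])<20)
h,e=np.histogram(P[k][:,2],np.arange(-90,60,5));print(dict(zip(e.astype(int).tolist(),h.tolist())))
print(w["tool_from_camera"])
```

```text
{-90: 929, -85: 935, -80: 378, -75: 711, -70: 389, -65: 420, -60: 368, -55: 335, -50: 312, -45: 150, -40: 0, -35: 0, -30: 0, -25: 56, -20: 530, -15: 13, -10: 0, -5: 0, 0: 0, 5: 0, 10: 0, 15: 0, 20: 0, 25: 0, 30: 0, 35: 0, 40: 0, 45: 0, 50: 0}
{-90: 25, -85: 10, -80: 13, -75: 12, -70: 18, -65: 13, -60: 14, -55: 17, -50: 10, -45: 10, -40: 4, -35: 0, -30: 0, -25: 9, -20: 15, -15: 11, -10: 2, -5: 0, 0: 0, 5: 0, 10: 0, 15: 0, 20: 0, 25: 0, 30: 0, 35: 0, 40: 0, 45: 0, 50: 0}
[[-4.98600971e-05 -9.49410249e-01 -3.14038494e-01  8.21883688e+01]
 [ 9.99999299e-01 -4.18841533e-04  1.10748328e-03 -3.05236128e-01]
 [-1.18298834e-03 -3.14038219e-01  9.49409605e-01 -1.79545055e+02]
 [ 0.00000000e+00  0.00000000e+00  0.00000000e+00  1.00000000e+00]]
```

Both depth views put the physical fingertips about 35 mm above the reported TCP. The fingers closed at about z 256, above the bar at z 236, so they gripped nothing. I'll open, go about 36 mm lower and grip again.

Request:
{"name": "send_rows", "arguments": {"moves": [0.5,0,0,0,0,0.5,0,0,0,0,0.5,0,0,0,0,0.5,0,0,0,0,0.5,0,0,-15,0,0.5,0,0,-28,0,0.5,0,0,-36,0,0.5,0,0,-36,0,0,0,0,-36,0,0,0,0,-36,0,0,0,0,-36,0,0,0,0,-36,0,0,0,0,-36,0,0,0,0,-36,0], "squeeze": 30}}

```text
clock: 5.75
eef_pos: [633.0, 13.2, 185.4]
orientation: [[0.06, 0.998, 0.001], [0.998, -0.06, 0.0], [0.0, 0.001, -1.0]]
ft_force: [-3.4, -0.1, 1.5]
opening: 10.6
gripper_force: 29.4
```

Request:
{"name": "send_rows", "arguments": {"moves": [0,-7,0.4,6,0,0,-15,1,12,0,0,-23,1.4,17.6,0,0,-32,2,22.5,0,0,-40,2.4,27,0,0,-49,2.9,31.5,0,0,-58,3.4,35,0,0,-67,4,38.5,0,0,-76,4.6,41.4,0,0,-86,5.2,44,0,0,-95,5.7,45.7,0,0,-98,6,46,0,0,-98,6,46,0,0,-98,6,46,0]}}

```text
clock: 6.92
eef_pos: [536.3, 19.1, 233.3]
orientation: [[0.06, 0.998, 0.006], [0.998, -0.06, -0.0], [0.0, 0.006, -1.0]]
ft_force: [3.6, -1.1, 10.1]
opening: 10.4
gripper_force: 31.4
```

Run:
```python
from h import *
d=capture("side");cv2.imwrite("pics/s4.png",cv2.resize(d["image"][130:290,250:440],(760,600),interpolation=cv2.INTER_CUBIC))
```

```text
(no output)
```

View pics/s4.png

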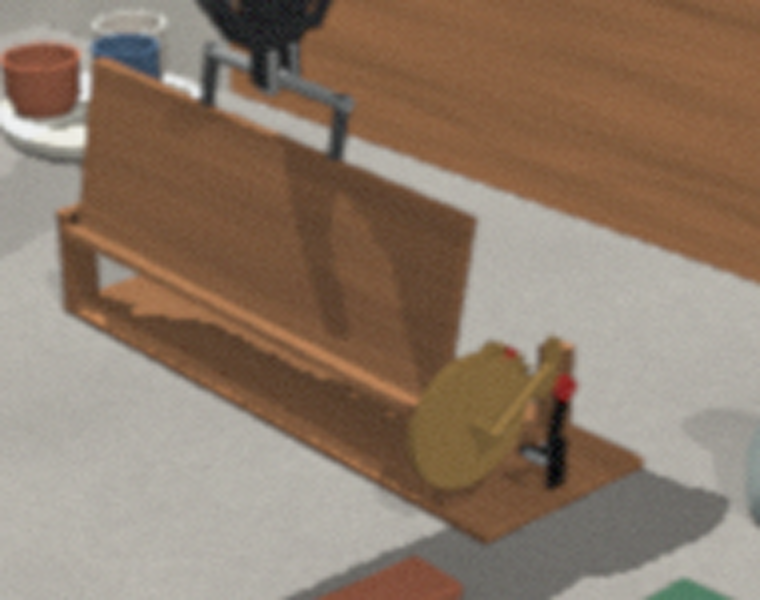

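The board is near vertical (about 1.40), and the pawl head at about (565,385) in the crop is out, clear of the wheel. Next I'll lower it flat.

Request:
{"name": "send_rows", "arguments": {"moves": [0,21,-1.3,-4.6,0,0,39,-2.4,-10.7,0,0,57,-3.4,-18.7,0,0,74,-4.4,-28.4,0,0,90,-5.4,-39.7,0,0,104,-6.3,-52.6,0,0,118,-7,-67,0,0,129.5,-7.8,-82.4,0,0,140,-8.4,-99,0,0,148,-8.9,-116.5,0,0,155,-9.3,-135,0,0,159.6,-9.6,-154,0,0,162.5,-9.8,-173,0,0,163.5,-9.8,-186,0,0,163.5,-9.8,-193,0,0,163.5,-9.8,-193,0,0,163.5,-9.8,-193,0,0,163.5,-9.8,-193,0]}}

```text
clock: 8.47
eef_pos: [696.6, 9.4, 40.1]
orientation: [[0.06, 0.998, -0.002], [0.998, -0.06, 0.0], [-0.0, -0.002, -1.0]]
ft_force: [-16.5, 0.1, 17.5]
opening: 10.6
gripper_force: 36.5
```

Run:
```python
from h import *
d=capture("side");cv2.imwrite("pics/s5.png",cv2.resize(d["image"][130:290,250:440],(760,600),interpolation=cv2.INTER_CUBIC))
from board import *
m=np.zeros((480,640),bool);m[170:240,190:385]=1
c=capture("top");n,c0,P,Q=fit(c,(190,150,385,240),40);print(n,c0)
```

```text
[-0.00444447  0.00101207  0.99998961] [577.02178938  -9.77432477  94.48909238]
```

View pics/s5.png

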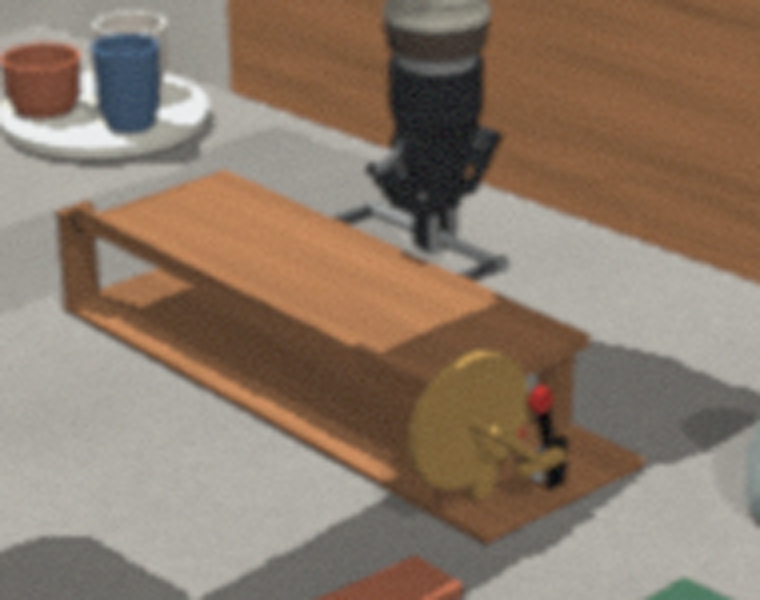

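The board is flat and the pawl is back in. Next: raise it to about 0.75, then let it settle into the third notch.

Request:
{"name": "send_rows", "arguments": {"moves": [0,-2,0,10,0,0,-3,0.1,20,0,0,-6,0.3,39,0,0,-11,0.5,58,0,0,-17,1,76,0,0,-26,1.5,93.5,0,0,-36,2,110,0,0,-48,2.8,126,0,0,-54,3.1,133,0,0,-54,3.1,133,0,0,-54,3.1,133,0,0,-50,2.9,129,0,0,-46,2.7,124,0,0,-42,2.5,119,0,0,-42,2.5,118,0,0,-42,2.5,118,0]}}

```text
clock: 9.9
eef_pos: [659.2, 11.8, 158.9]
orientation: [[0.06, 0.998, 0.008], [0.998, -0.06, 0.0], [0.0, 0.008, -1.0]]
ft_force: [7.5, -0.4, 13.6]
opening: 10.5
gripper_force: 33.5
```

Run:
```python
from board import *
n,c0,P,Q=fit(capture("top"),(190,150,385,240),40);print(n,c0,np.arccos(n[2]))
```

```text
[-0.59682114  0.03696252  0.80152249] [561.33354543 -15.60516433 141.31303759] 0.6409593147667273
```

Request:
{"name": "send_rows", "arguments": {"moves": [0.3,0,0,0,0,0.5,0,0,0,0,0.5,0,0,0,0,0.5,0,0,0,0,0.5,0,0,30,0,0.5,0,0,70,0,0.6,-40,0,110,0,0.6,-80,0,150,0,0.6,-120,0,180,0,0.6,-160,0,180,0,0.6,-200,0,180,0,0.6,-240,0,180,0,0.6,-240,0,180,0]}}

```text
clock: 11.03
eef_pos: [413.3, 11.8, 336.9]
orientation: [[0.06, 0.998, 0.001], [0.998, -0.06, 0.0], [0.0, 0.001, -1.0]]
ft_force: [-0.0, 0.5, 0.1]
opening: 51.1
gripper_force: 0.0
```

```bash
cat > slabs.py <<'E'
from h import *
def slabs(c,st=None,zlo=8,zhi=20):
    hsv=cv2.cvtColor(c["image"],cv2.COLOR_BGR2HSV);H,S,V=[hsv[...,i].astype(int) for i in range(3)]
    z=np.zeros((480,640));ok=c["depth"]>0
    P=cloud(c,np.ones((480,640),bool),st);z[ok]=P[:,2];X=np.zeros((480,640,3));X[ok]=P
    M={"blue":(H>95)&(H<120)&(S>110),"clay":(((H<14)|(H>172))&(S>120)),"green":(H>60)&(H<95)&(S>90),"white":(S<45)}
    for n,m in M.items():
        m=m&(z>zlo)&(z<zhi);k,L,s,ce=cv2.connectedComponentsWithStats(m.astype(np.uint8))
        for i in range(1,k):
            Q=X[L==i]
            if len(Q)<60:continue
            (x,y),(w,h),a=cv2.minAreaRect(Q[:,:2].astype(np.float32))
            if not(85<max(w,h)<155 and 30<min(w,h)<80):continue
            if w<h:a+=90
            yield n,round(x,1),round(y,1),round(((np.radians(a)+np.pi/2)%np.pi)-np.pi/2,3),(round(max(w,h)),round(min(w,h))),round(float(np.median(Q[:,2])),1)
E
python3 - <<'E'
from slabs import *;from board import *
c=capture("top")
for s in slabs(c):print(*s)
report(c,(190,150,388,245))
print("side")
c=capture("side")
for s in slabs(c):print(*s)
s=read_state();print(s["eef_pos"],s["joint_positions"],s["ft_force"])
E
```

```text
clay 589.2 -236.6 -0.117 (90, 41) 9.9
clay 355.0 -255.3 -0.096 (118, 49) 13.0
green 535.9 -539.6 -0.62 (116, 46) 12.8
green 461.5 -407.3 -0.022 (114, 48) 12.9
white 456.6 418.7 0.25 (120, 52) 12.8
white 53.5 -81.8 0.707 (155, 45) 11.8
n [-0.597  0.033  0.801] ang 0.641 yaw -0.056 ext [ -99. -172.] [ 99. 258.] c0 [573.2 -30.6 152.2]
{-212: 0, -208: 0, -204: 3, -200: 81, -196: 91, -192: 93, -188: 97, -184: 90, -180: 93, -176: 87, -172: 97, -168: 94, -164: 85, -160: 99, -156: 98, -152: 101, -148: 98, -144: 109, -140: 104, -136: 112, -132: 102, -128: 107, -124: 114, -120: 103, -116: 115, -112: 119, -108: 151, -104: 197, -100: 215, -96: 217, -92: 219, -88: 241, -84: 256, -80: 258, -76: 260, -72: 267, -68: 266, -64: 268, -60: 261, -56: 284, -52: 259, -48: 212, -44: 14, -40: 9, -36: 12, -32: 16, -28: 11, -24: 13, -20: 7, -16: 14, -12: 12, -8: 60, -4: 81, 0: 33}
bar centre(b) 95.9 [-32. 124.] board mid 43.3
bar [656.1  10.7 204.8] hinge [500.   19.3  88.1] ey [0.056 0.998 0.   ] up [ 0.8   -0.045  0.598]
side
clay 350.0 -256.9 -0.072 (120, 54) 13.5
green 446.9 -412.6 -0.096 (99, 45) 13.8
white 450.5 416.4 0.195 (125, 58) 13.3
white 645.4 -406.9 -0.854 (98, 51) 14.6
white 436.0 -735.4 -1.237 (94, 63) 15.5
[413.10748171  11.81259438 338.19642582] [ 2.85985654e-02 -1.32585454e-01  2.52806428e-01  1.95268146e+00
 -1.52198824e-05  1.65928885e+00] [-0.54769325  0.68404874 -0.86476011]
```

Run:
```python
from h import *
s=read_state();w=capture("wrist");R=np.array(s["orientation"]);o=np.array(s["eef_pos"])
P=(cloud(w,np.ones((480,640),bool),s)-o)@R
k=(abs(P[:,1])>18)&(abs(P[:,1])<50)&(abs(P[:,0])<20)&(P[:,2]<60)
Q=P[k];h,e=np.histogram(Q[:,2],np.arange(-90,60,5));print(dict(zip(e.astype(int).tolist(),h.tolist())))
for z in (-65,-55,-48,-43):
    q=Q[abs(Q[:,2]-z)<3]; 
    if len(q):print(z,len(q),np.percentile(abs(q[:,1]),[2,50,98]).round(1),np.percentile(q[:,0],[2,50,98]).round(1))
print(s["opening"])
```

```text
{-90: 1591, -85: 755, -80: 1079, -75: 724, -70: 751, -65: 684, -60: 614, -55: 534, -50: 452, -45: 187, -40: 4, -35: 0, -30: 0, -25: 0, -20: 0, -15: 0, -10: 0, -5: 0, 0: 0, 5: 0, 10: 0, 15: 0, 20: 0, 25: 0, 30: 0, 35: 0, 40: 0, 45: 0, 50: 0}
-65 853 [25.4 27.6 38.8] [-8.2  8.6 12.9]
-55 709 [25.4 27.8 38.9] [-8.3  8.5 13. ]
-48 548 [25.4 26.8 37.7] [-8.3  8.6 12.9]
-43 263 [25.4 25.7 32. ] [-8.6  5.  12.7]
51.50684582702983
```

Request:
{"name": "send_rows", "arguments": {"moves": [0.9,0,40,0,0.12,0.9,41,405,-200,1.86,0.9,41,405,-200,1.86,0.9,41,405,-200,1.86,0.9,41,405,-200,1.86,0.9,41,405,-200,1.86,0.9,41,405,-200,1.86,0.9,41,405,-200,1.86,0.9,41,405,-200,1.86,0.9,41,405,-200,1.86,0.9,41,405,-200,1.86,0.9,41,405,-200,1.86,0.9,41,405,-200,1.86,0.9,41,405,-200,1.86,0.9,41,405,-200,1.86,0.9,41,405,-200,1.86,0.9,41,405,-200,1.86,0.9,41,405,-200,1.86]}}

```text
clock: 12.68
eef_pos: [457.6, 416.9, 135.0]
orientation: [[-0.975, -0.223, -0.001], [-0.223, 0.975, -0.001], [0.001, -0.001, -1.0]]
ft_force: [-0.2, 0.1, -0.0]
opening: 76.7
gripper_force: 0.0
```

```bash
cat > look.py <<'E'
import sys
from slabs import *
s=read_state();c=capture("wrist");R=np.array(s["orientation"]);o=np.array(s["eef_pos"])
print("tcp",o.round(1),"y-ang",np.arctan2(R[1,1],R[0,1]).round(3),"open",round(s["opening"],1))
for r in slabs(c,s,6,22):
    if r[0]==sys.argv[1] or len(sys.argv)>2:
        dy=r[3]+np.pi/2-np.arctan2(R[1,1],R[0,1]);dy=(dy+np.pi/2)%np.pi-np.pi/2
        print(*r,"shift",round(r[1]-o[0],1),round(r[2]-o[1],1),"turn",round(dy,3))
c=capture("top")
for r in slabs(c):
    if 110<r[4][0]<125:print(*r)
E
python3 look.py white
```

```text
tcp [457.6 416.9 135. ] y-ang 1.796 open 76.7
white 302.3 411.8 -1.346 (93, 35) 13.5 shift -155.3 -5.1 turn 1.57
white 455.9 421.3 0.246 (119, 50) 13.6 shift -1.7 4.4 turn 0.021
blue 345.5 258.6 0.072 (114, 47) 13.0
clay 354.7 -256.0 -0.096 (117, 49) 12.8
green 536.0 -539.7 -0.621 (117, 46) 12.9
green 462.5 -407.3 -0.019 (112, 48) 12.9
white 456.4 418.6 0.233 (120, 52) 12.8
```

Request:
{"name": "send_rows", "arguments": {"moves": [0.8,-1.5,3.5,-40,0.02,0.8,-1.5,3.5,-80,0.02,0.8,-1.5,3.5,-115,0.02,0.8,-1.5,3.5,-140,0.02,0.8,-1.5,3.5,-155,0.02,0.8,-1.5,3.5,-162,0.02,0.8,-1.5,3.5,-165,0.02,0.8,-1.5,3.5,-165,0.02]}}

```text
clock: 13.45
eef_pos: [456.2, 420.5, -28.8]
orientation: [[-0.969, -0.246, 0.0], [-0.246, 0.969, 0.0], [-0.0, 0.0, -1.0]]
ft_force: [-1.3, 0.3, -0.5]
opening: 68.4
gripper_force: 0.0
```

Request:
{"name": "send_rows", "arguments": {"moves": [0.8,0,0,-4.5,0,0.8,0,0,-4.5,0,0,0,0,-4.5,0,0,0,0,-4.5,0,0,0,0,-4.5,0,0,0,0,-4.5,0,0,0,0,-4.5,0,0,0,0,-4.5,0], "squeeze": 30}}

```text
clock: 14.12
eef_pos: [456.4, 420.8, -32.6]
orientation: [[-0.969, -0.247, 0.001], [-0.247, 0.969, 0.001], [-0.001, 0.001, -1.0]]
ft_force: [0.6, -0.3, 6.0]
opening: 49.0
gripper_force: 32.0
```

Request:
{"name": "send_rows", "arguments": {"moves": [0,0,0,10,0,0,0,0,30,0,0,0,0,70,0,0,0,0,110,0,0,10,-40,150,-0.1,0,20,-80,190,-0.2,0,30,-120,213,-0.309,0,40,-160,213,-0.309,0,51,-200,213,-0.309,0,62,-240,213,-0.309,0,69,-267,213,-0.309,0,69,-267,213,-0.309,0,69,-267,213,-0.309]}}

```text
clock: 15.2
eef_pos: [525.6, 149.6, 180.1]
orientation: [[-0.998, 0.064, 0.0], [0.064, 0.998, -0.001], [-0.001, -0.001, -1.0]]
ft_force: [0.6, 0.0, -2.2]
opening: 48.5
gripper_force: 32.1
```

```bash
cat > held.py <<'E'
# pose of held slab in the tool frame + its world x/y extent, from the wrist camera
from h import *
import sys
s=read_state();c=capture("wrist");R=np.array(s["orientation"]);o=np.array(s["eef_pos"])
ok=np.ones((480,640),bool);P=cloud(c,ok,s);T=(P-o)@R
hsv=cv2.cvtColor(c["image"],cv2.COLOR_BGR2HSV)[c["depth"]>0].astype(int);H,S,V=hsv.T
m={"white":(S<45)&(V>120),"blue":(H>95)&(H<120)&(S>110),"clay":((H<14)|(H>172))&(S>120),"green":(H>60)&(H<95)&(S>90)}[sys.argv[1]]
k=m&(abs(T[:,1])<32)&(abs(T[:,0])<95)&(T[:,2]>-75)&(T[:,2]<30)
Q=T[k];print("tcp",o.round(1),"y-ang",np.arctan2(R[1,1],R[0,1]).round(3),len(Q))
print("tool x,y,z 2/50/98%",np.percentile(Q,[1,50,99],axis=0).round(1).tolist())
a=np.polyfit(Q[:,0],Q[:,2],1);print("pitch dz/dx",a.round(3))
q=Q[abs(Q[:,2]-np.polyval(a,Q[:,0]))<4];print("x range near top face",np.percentile(q[:,0],[.5,99.5]).round(1))
E
python3 held.py white
```

```text
tcp [525.6 149.6 180.1] y-ang 1.507 26019
tool x,y,z 2/50/98% [[-53.8, -22.2, -47.5], [14.6, 1.4, -46.1], [60.3, 25.1, -43.6]]
pitch dz/dx [ 3.0000e-03 -4.6105e+01]
x range near top face [-54.9  60.3]
```

Request:
{"name": "send_rows", "arguments": {"moves": [0,0,4,-15,0.004,0,0,4,-30,0.004,0,0,4,-42,0.004,0,0,4,-48,0.004,0,3,4,-52,0.004,0,6,4,-56,0.004,0,9,3.5,-60,0.004,0,12,3.5,-64,0.004,0,14,3,-67,0.004,0,16,3,-69.5,0.004,0,18,3,-72,0.004,0,19,3,-73.5,0.004,0,19,3,-73.5,0.004]}}

```text
clock: 16.33
eef_pos: [543.3, 156.6, 106.1]
orientation: [[-0.998, 0.055, -0.002], [0.055, 0.998, 0.0], [0.002, 0.0, -1.0]]
ft_force: [-7.6, 1.0, 2.1]
opening: 49.0
gripper_force: 35.9
```

```bash
python3 held.py white
```

```text
tcp [543.3 156.6 106.1] y-ang 1.515 25981
tool x,y,z 2/50/98% [[-36.5, -22.2, -63.5], [10.5, 1.4, -43.2], [59.0, 25.1, -21.8]]
pitch dz/dx [  0.431 -47.668]
x range near top face [-37.1  59.5]
```

Request:
{"name": "send_rows", "arguments": {"moves": [0,1.5,0,-2,0,0,3,0,-4,0,0,4.5,-0.5,-6,0,0,6,-0.5,-8,0,0,7,-0.5,-9,0,0,7,-0.5,-9,0,0,7,-0.5,-9,0]}}

```text
clock: 16.97
eef_pos: [548.3, 156.5, 100.6]
orientation: [[-0.998, 0.055, -0.003], [0.055, 0.998, 0.002], [0.003, 0.002, -1.0]]
ft_force: [-27.0, -0.0, 26.7]
opening: 48.9
gripper_force: 39.2
```

```bash
python3 held.py white
```

```text
tcp [548.3 156.5 100.6] y-ang 1.516 25355
tool x,y,z 2/50/98% [[-33.4, -22.1, -66.7], [9.0, 1.8, -43.1], [56.8, 25.1, -16.3]]
pitch dz/dx [  0.552 -48.072]
x range near top face [-34.   57.3]
```

Run:
```python
from h import *
s=read_state();c=capture("wrist");d=capture("side")
a=c["image"];b=cv2.resize(d["image"][160:260,240:340],(480,480),interpolation=cv2.INTER_CUBIC)
cv2.imwrite("pics/w6.png",cv2.resize(np.hstack([a,b]),(800,343)))
cv2.imwrite("pics/w6b.png",a)
```

```text
(no output)
```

View pics/w6.png

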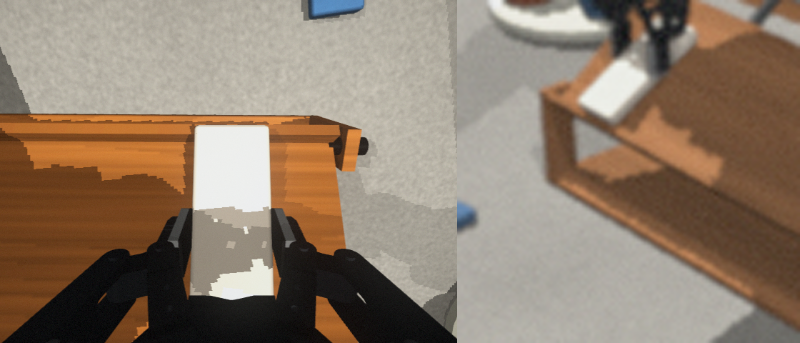

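The wrist view shows the slab's near end overlapping the lip (rows 118–140 of the left image), so the slab is bridging it. I'll measure the lip line against my estimate.

```bash
cat > lip.py <<'E'
from h import *
s=read_state();c=capture("wrist");P=cloud(c,np.ones((480,640),bool),s)
ex=np.array([.998,-.06,0]);ey=np.array([.06,.998,0]);H=np.array([502,20,90.])
q=P-H;h=q@ex+3.65;y=q@ey;v=q[:,2]-4.76
u=.793*h+.609*v;d=-.609*h+.793*v
for lo,hi in((60,90),(95,105),(172,182),(185,205)):
    k=(y>lo)&(y<hi)&(u>-40)&(u<80)&(d>-30)&(d<40)
    print(lo,hi,end=": ")
    for a in range(-16,72,4 if 1 else 8):
        g=k&(u>=a)&(u<a+4)
        if g.sum()>5:print(a,round(float(np.median(d[g])),1),end=" | ")
    print()
E
python3 lip.py
```

```text
60 90: -12 13.2 | -8 13.9 | -4 13.1 | 0 0.9 | 4 -0.4 | 8 -0.5 | 12 -0.7 | 16 -0.8 | 20 -0.9 | 24 -1.0 | 28 -1.2 | 32 -1.3 | 36 -1.4 | 40 -1.6 | 44 -1.8 | 48 -1.9 | 52 -2.0 | 56 -2.0 | 60 -2.3 | 64 -2.5 | 68 -2.5 | 
95 105: -8 13.9 | -4 13.3 | 0 2.2 | 4 -0.3 | 8 -0.6 | 12 -0.7 | 16 -0.8 | 20 -1.0 | 24 -1.1 | 28 -1.1 | 32 -1.4 | 36 -1.4 | 40 -1.7 | 44 -1.8 | 48 -1.9 | 52 -2.0 | 56 -1.8 | 60 24.0 | 64 28.4 | 68 34.3 | 
172 182: -8 13.9 | -4 13.5 | 0 3.5 | 4 -0.5 | 8 -0.6 | 12 -0.6 | 16 -0.8 | 20 -1.0 | 24 -1.2 | 28 -1.3 | 32 -1.3 | 36 -1.5 | 40 -1.7 | 44 -1.7 | 48 -1.9 | 52 -1.9 | 56 21.1 | 60 24.4 | 64 29.2 | 68 34.5 | 
185 205: -8 13.8 | -4 13.4 | 0 3.9 | 4 -0.4 | 8 -0.7 | 12 -0.7 | 16 -0.9 | 20 -0.9 | 24 -1.2 | 28 -1.2 | 32 -1.5 | 36 -1.5 | 40 -1.7 | 44 -1.9 | 48 -1.9 | 52 -2.0 | 56 -2.2 | 60 -2.3 | 64 -2.4 | 68 -2.6 |
```

```bash
cat > slabu.py <<'E'
import sys
from h import *
def uds(col,st=None,c=None):
    s=read_state();c=capture("wrist") if c is None else c
    P=cloud(c,np.ones((480,640),bool),s)
    hsv=cv2.cvtColor(c["image"],cv2.COLOR_BGR2HSV)[c["depth"]>0].astype(int);Hh,S,V=hsv.T
    m={"white":(S<45)&(V>120),"blue":(Hh>95)&(Hh<120)&(S>110),"clay":((Hh<8)|(Hh>172))&(S>120),"green":(Hh>60)&(Hh<95)&(S>90)}[col]
    q=P-np.array([502,20,90.]);h=q@[.998,-.06,0]+3.65;y=q@[.06,.998,0];v=q[:,2]-4.76
    u=.793*h+.609*v;d=-.609*h+.793*v
    k=m&(u>-20)&(u<140)&(abs(y)<215)&(d>4)&(d<45)
    u,d,y=u[k],d[k],y[k]
    print(col,len(u),"u",np.percentile(u,[.5,99.5]).round(1),"y",np.percentile(y,[.5,99.5]).round(1))
    for a in range(-8,130,8):
        g=(u>=a)&(u<a+8)
        if g.sum()>5:print(a,round(float(np.median(d[g])),1),"y%.0f..%.0f"%tuple(np.percentile(y[g],[2,98])),end=" | ")
    print()
if __name__=="__main__":
    s=read_state();print(np.round(s["eef_pos"],1),np.round(s["ft_force"],1));uds(sys.argv[1])
E
python3 slabu.py white
```

```text
[548.3 156.5 100.6] [-25.8  -0.3  27. ]
white 25360 u [  0.9 104.2] y [116.4 164.3]
-8 25.7 y129..160 | 0 26.7 y117..163 | 8 25.6 y117..164 | 16 24.4 y117..163 | 24 23.1 y117..164 | 32 21.9 y117..163 | 40 20.7 y117..164 | 48 19.4 y117..164 | 56 18.2 y117..163 | 64 17.0 y118..163 | 72 15.7 y118..163 | 80 14.5 y118..163 | 88 13.2 y118..164 | 96 12.0 y117..164 | 104 11.3 y131..150 |
```

Request:
{"name": "send_rows", "arguments": {"moves": [0,-2,0,3,0,0,-5,0,6,0,0,-2.5,0,8,0,0,0,-0.3,10,0,0,0,-0.3,10,0,0,2,-0.3,7,0,0,4,-0.3,4.5,0,0,5,-0.3,3,0,0,5,-0.3,3,0,0,5,-0.3,3,0]}}

```text
clock: 18.05
eef_pos: [555.1, 155.5, 99.8]
orientation: [[-0.998, 0.056, -0.002], [0.056, 0.998, -0.0], [0.002, -0.0, -1.0]]
ft_force: [-8.6, -1.0, 5.2]
opening: 48.6
gripper_force: 37.7
```

```bash
python3 slabu.py white; python3 held.py white|tail -2
```

```text
[555.1 155.5  99.8] [-8.6 -1.   5.2]
white 24036 u [  5.3 108.5] y [115.9 163.9]
0 13.3 y117..162 | 8 13.4 y116..163 | 16 13.3 y116..163 | 24 13.1 y116..163 | 32 13.0 y117..163 | 40 12.8 y116..163 | 48 12.7 y116..163 | 56 12.6 y117..163 | 64 12.4 y117..162 | 72 12.3 y117..162 | 80 12.2 y117..167 | 88 12.0 y117..163 | 96 11.8 y117..163 | 104 11.6 y117..163 | 
pitch dz/dx [  0.743 -47.887]
x range near top face [-30.4  52.3]
```

Now flat on the face, with about a 5 mm gap to the lip. I'll slide it down gently and release.

Request:
{"name": "send_rows", "arguments": {"moves": [0,-0.8,0,-0.6,0,0,-1.6,0,-1.2,0,0,-2.4,0,-1.8,0,0,-3.2,0,-2.4,0,0,-4,0.2,-3,0,0,-4.8,0.2,-3.6,0,0,-4.8,0.2,-3.6,0,0.6,-4.8,0.2,-3.6,0,0.66,-4.8,0.2,-3.6,0,0.72,-4.8,0.2,-3.6,0,0.72,-4.8,0.2,-3.6,0,0.72,-4.8,0.2,-3.6,0]}}

```text
clock: 19.15
eef_pos: [551.1, 155.7, 95.9]
orientation: [[-0.998, 0.056, -0.001], [0.056, 0.998, -0.0], [0.001, -0.0, -1.0]]
ft_force: [0.1, -0.7, -0.2]
opening: 61.1
gripper_force: 0.0
```

```bash
python3 slabu.py white
```

```text
[551.1 155.7  95.9] [ 0.1 -0.7 -0.2]
white 23678 u [  1.8 102.7] y [116.1 164.1]
0 13.5 y117..163 | 8 13.5 y117..163 | 16 13.5 y117..163 | 24 13.4 y117..163 | 32 13.4 y117..163 | 40 13.3 y117..163 | 48 13.3 y117..163 | 56 13.2 y117..163 | 64 13.1 y117..163 | 72 13.1 y117..173 | 80 13.0 y117..162 | 88 12.9 y117..163 | 96 12.8 y118..163 | 104 12.8 y138..143 |
```

Request:
{"name": "send_rows", "arguments": {"moves": [0.72,0,0,20,0,0.72,0,0,50,0,0.8,0,0,90,0,0.8,-30,10,110,0,0.8,-60,25,110,0.05,0.8,-95,45,110,0.13,0.8,-130,62,100,0.13,0.8,-165,80,80,0.13,0.8,-195,98,50,0.13,0.8,-205,102,39,0.13,0.8,-205,102,39,0.13,0.8,-205,102,39,0.13]}}

```text
clock: 20.2
eef_pos: [345.3, 257.9, 134.9]
orientation: [[-0.997, -0.076, -0.0], [-0.076, 0.997, -0.0], [0.0, -0.0, -1.0]]
ft_force: [1.0, -0.9, -0.9]
opening: 68.5
gripper_force: 0.0
```

```bash
python3 look.py blue
```

```text
tcp [345.3 257.9 134.9] y-ang 1.647 open 68.5
blue 345.3 262.0 0.082 (119, 49) 13.6 shift -0.0 4.1 turn 0.006
blue 345.7 259.2 0.069 (114, 48) 12.9
clay 354.7 -255.9 -0.107 (117, 49) 12.6
green 536.3 -539.1 -0.599 (117, 47) 12.8
green 461.4 -407.7 -0.017 (114, 47) 13.0
```

Request:
{"name": "send_rows", "arguments": {"moves": [0.8,0,3,-40,0,0.8,0,3,-80,0,0.8,0,3,-115,0,0.8,0,3,-140,0,0.8,0,3,-155,0,0.8,0,3,-163,0,0.8,0,3,-168,0,0.8,0,3,-168,0,0,0,3,-168,0,0,0,3,-168,0,0,0,3,-168,0,0,0,3,-168,0,0,0,3,-168,0,0,0,3,-168,0], "squeeze": 30}}

```text
clock: 21.47
eef_pos: [347.2, 261.3, -31.1]
orientation: [[-0.997, -0.074, 0.002], [-0.074, 0.997, 0.001], [-0.003, 0.001, -1.0]]
ft_force: [-0.6, -1.5, 6.2]
opening: 48.7
gripper_force: 31.6
```

Request:
{"name": "send_rows", "arguments": {"moves": [0,0,0,10,0,0,0,0,30,0,0,0,0,70,0,0,10,-10,110,0,0,30,-30,150,-0.05,0,50,-55,190,-0.1,0,75,-82,215,-0.134,0,100,-109,215,-0.134,0,125,-136,215,-0.134,0,150,-164,215,-0.134,0,179,-196,215,-0.134,0,179,-196,215,-0.134,0,179,-196,215,-0.134]}}

```text
clock: 22.55
eef_pos: [526.0, 62.9, 182.2]
orientation: [[-0.998, 0.063, -0.001], [0.063, 0.998, -0.0], [0.001, -0.0, -1.0]]
ft_force: [0.2, 1.0, -2.3]
opening: 48.8
gripper_force: 32.1
```

```bash
python3 held.py blue
```

```text
tcp [526.   62.9 182.2] y-ang 1.508 26435
tool x,y,z 2/50/98% [[-54.2, -22.4, -46.0], [14.0, 1.4, -44.6], [61.3, 25.1, -42.5]]
pitch dz/dx [ 2.0000e-03 -4.4603e+01]
x range near top face [-55.1  61.5]
```

Request:
{"name": "send_rows", "arguments": {"moves": [0,1,2,-15,0.003,0,1,2,-30,0.003,0,1,2,-42,0.003,0,1,2,-47,0.003,0,4,2,-51,0.003,0,7,2,-55,0.003,0,10,1.5,-59,0.003,0,13,1.5,-63,0.003,0,16,1,-67,0.003,0,18,1,-70,0.003,0,20,1,-72.5,0.003,0,22,1,-75,0.003,0,24,0.5,-77.5,0.003,0,24,0.5,-77.5,0.003]}}

```text
clock: 23.77
eef_pos: [548.9, 65.6, 104.9]
orientation: [[-0.998, 0.056, -0.001], [0.056, 0.998, 0.0], [0.001, 0.0, -1.0]]
ft_force: [-6.6, 1.2, 0.6]
opening: 49.0
gripper_force: 37.0
```

```bash
python3 slabu.py blue;python3 held.py blue|tail -2
```

```text
[548.9  65.6 104.9] [-6.6  1.2  0.6]
blue 25582 u [  5.6 111.4] y [25.5 73.7]
0 19.8 y27..72 | 8 19.7 y26..73 | 16 19.1 y26..73 | 24 18.6 y26..73 | 32 18.0 y26..73 | 40 17.4 y26..73 | 48 16.8 y26..73 | 56 16.3 y26..73 | 64 15.7 y26..73 | 72 15.1 y26..73 | 80 14.5 y26..73 | 88 13.9 y26..73 | 96 13.4 y27..73 | 104 12.8 y27..73 | 112 12.4 y44..55 | 
pitch dz/dx [  0.656 -45.882]
x range near top face [-33.3  55.3]
```

Request:
{"name": "send_rows", "arguments": {"moves": [0,1,0,-1.3,0,0,2,0,-2.6,0,0,2.8,0,-3.6,0,0,2.8,0,-3.6,0,0,2.8,0,-3.6,0,0,2,0,-4.2,0,0,1.2,0,-4.8,0,0,0.4,0,-5.4,0,0,-0.4,0.2,-6,0,0,-1.2,0.2,-6.6,0,0,-1.8,0.2,-7,0,0,-1.8,0.2,-7,0]}}

```text
clock: 24.87
eef_pos: [549.1, 65.8, 101.1]
orientation: [[-0.998, 0.057, 0.005], [0.057, 0.998, 0.001], [-0.005, 0.001, -1.0]]
ft_force: [-3.1, 0.3, 12.9]
opening: 48.6
gripper_force: 38.5
```

```bash
python3 slabu.py blue
```

```text
[549.1  65.8 101.1] [-3.1  0.3 12.9]
blue 25229 u [  3.1 108.7] y [25.8 73.9]
0 13.5 y27..73 | 8 13.5 y27..73 | 16 13.4 y26..73 | 24 13.2 y27..73 | 32 13.1 y27..73 | 40 12.9 y27..73 | 48 12.8 y27..73 | 56 12.6 y27..73 | 64 12.5 y27..73 | 72 12.4 y26..73 | 80 12.2 y27..73 | 88 12.0 y27..73 | 96 11.9 y27..73 | 104 11.8 y27..73 |
```

Request:
{"name": "send_rows", "arguments": {"moves": [0,-0.8,0,-0.6,0,0,-1.6,0,-1.2,0,0,-1.6,0,-1.2,0,0.6,-1.6,0,-1.2,0,0.66,-1.6,0,-1.2,0,0.72,-1.6,0,-1.2,0,0.72,-1.6,0,-1.2,0,0.72,-1.6,0,-1.2,0]}}

```text
clock: 25.58
eef_pos: [545.7, 65.5, 96.4]
orientation: [[-0.998, 0.057, -0.0], [0.057, 0.998, -0.0], [0.0, -0.0, -1.0]]
ft_force: [0.5, 0.0, -0.3]
opening: 61.6
gripper_force: 0.0
```

```bash
python3 slabu.py blue
```

```text
[545.7  65.5  96.4] [ 0.5  0.  -0.3]
blue 25011 u [  2.1 103. ] y [25.7 73.9]
0 13.6 y27..73 | 8 13.7 y26..73 | 16 13.6 y27..73 | 24 13.5 y27..73 | 32 13.4 y27..73 | 40 13.3 y27..73 | 48 13.2 y27..73 | 56 13.2 y27..73 | 64 13.1 y27..73 | 72 13.1 y27..73 | 80 13.0 y27..73 | 88 12.9 y27..73 | 96 12.8 y27..73 | 104 12.4 y45..61 |
```

Request:
{"name": "send_rows", "arguments": {"moves": [0.72,0,0,20,0,0.72,0,0,50,0,0.8,0,0,90,0,0.8,-15,-20,110,0,0.8,-35,-50,110,-0.045,0.8,-55,-85,110,-0.045,0.8,-75,-120,110,-0.045,0.8,-95,-155,110,-0.045,0.8,-115,-190,105,-0.045,0.8,-135,-225,90,-0.045,0.8,-155,-260,75,-0.045,0.8,-175,-295,55,-0.045,0.8,-190,-322,38,-0.045,0.8,-190,-322,38,-0.045,0.8,-190,-322,38,-0.045]}}

```text
clock: 26.88
eef_pos: [354.2, -257.5, 133.5]
orientation: [[-0.994, 0.106, -0.002], [0.106, 0.994, 0.001], [0.002, 0.001, -1.0]]
ft_force: [0.2, 0.4, 0.7]
opening: 68.5
gripper_force: 0.0
```

```bash
python3 look.py clay
```

```text
tcp [ 354.2 -257.5  133.5] y-ang 1.465 open 68.5
clay 354.0 -254.1 -0.101 (119, 49) 13.6 shift -0.2 3.4 turn 0.005
green 535.4 -539.6 -0.617 (116, 48) 12.8
```

Request:
{"name": "send_rows", "arguments": {"moves": [0.8,0,2.5,-40,0,0.8,0,2.5,-80,0,0.8,0,2.5,-115,0,0.8,0,2.5,-140,0,0.8,0,2.5,-155,0,0.8,0,2.5,-163,0,0.8,0,2.5,-168,0,0.8,0,2.5,-168,0,0,0,2.5,-168,0,0,0,2.5,-168,0,0,0,2.5,-168,0,0,0,2.5,-168,0,0,0,2.5,-168,0,0,0,2.5,-168,0], "squeeze": 30}}

```text
clock: 28.15
eef_pos: [356.9, -254.5, -31.8]
orientation: [[-0.995, 0.102, 0.003], [0.102, 0.995, -0.001], [-0.003, -0.001, -1.0]]
ft_force: [-0.5, 1.7, 6.5]
opening: 49.0
gripper_force: 31.7
```

Request:
{"name": "send_rows", "arguments": {"moves": [0,0,0,10,0,0,0,0,30,0,0,0,0,70,0,0,0,10,110,0,0,15,30,150,0.043,0,38,55,185,0.043,0,60,85,215,0.043,0,82,117,215,0.043,0,104,149,215,0.043,0,127,181,215,0.043,0,150,212,215,0.043,0,165,231,215,0.043,0,165,231,215,0.043,0,165,231,215,0.043]}}

```text
clock: 29.32
eef_pos: [521.1, -21.8, 181.8]
orientation: [[-0.998, 0.056, -0.001], [0.056, 0.998, -0.0], [0.001, -0.0, -1.0]]
ft_force: [0.0, -1.0, -1.9]
opening: 49.2
gripper_force: 31.8
```

```bash
python3 held.py clay; python3 -c "
from slabs import *
for n in('top','side'):
    for r in slabs(capture(n)):
        if r[0]=='green': print(n,*r)"
```

```text
tcp [521.1 -21.8 181.8] y-ang 1.515 28597
tool x,y,z 2/50/98% [[-53.9, -23.0, -68.4], [12.1, 1.4, -45.3], [62.1, 26.1, -41.0]]
pitch dz/dx [ 8.0000e-03 -4.5868e+01]
x range near top face [-54.9  61.9]
top green 536.0 -540.1 -0.628 (117, 47) 12.8
top green 461.6 -407.2 -0.028 (114, 48) 12.8
side green 457.4 -412.8 0.029 (119, 42) 14.2
```

Request:
{"name": "send_rows", "arguments": {"moves": [0,1,-1.5,-15,-0.003,0,1,-1.5,-30,-0.003,0,1,-1.5,-42,-0.003,0,1,-1.5,-47,-0.003,0,4,-1.5,-51,-0.003,0,7,-1.5,-55,-0.003,0,10,-2,-59,-0.003,0,13,-2,-63,-0.003,0,16,-2.5,-67,-0.003,0,18,-2.5,-70,-0.003,0,20,-2.5,-72.5,-0.003,0,22,-2.5,-75,-0.003,0,24,-3,-77.5,-0.003,0,24,-3,-77.5,-0.003]}}

```text
clock: 30.63
eef_pos: [544.4, -26.1, 104.2]
orientation: [[-0.998, 0.062, -0.001], [0.062, 0.998, 0.0], [0.001, 0.0, -1.0]]
ft_force: [-6.3, 0.3, 1.9]
opening: 48.8
gripper_force: 38.4
```

```bash
python3 slabu.py clay;python3 held.py clay|tail -2
```

```text
[544.4 -26.1 104.2] [-6.3  0.3  1.9]
clay 581 u [ 62.9 111.1] y [-67.5  -5.5]
56 19.0 y-67..-17 | 64 22.9 y-67..-5 | 72 26.7 y-67..-8 | 80 27.9 y-66..-16 | 88 29.6 y-66..-16 | 96 13.6 y-66..-17 | 104 12.7 y-66..-54 | 
pitch dz/dx [  0.671 -46.847]
x range near top face [-32.4  56.9]
```

Request:
{"name": "send_rows", "arguments": {"moves": [0,1,0,-1.3,0,0,2,0,-2.6,0,0,2.8,0,-3.6,0,0,2.8,0,-3.6,0,0,2.8,0,-3.6,0,0,2,0,-4.2,0,0,1.2,0,-4.8,0,0,0.4,0,-5.4,0,0,-0.4,0.2,-6,0,0,-1.2,0.2,-6.6,0,0,-2,0.2,-7.2,0,0,-2.8,0.2,-7.8,0,0,-2.8,0.2,-7.8,0]}}

```text
clock: 31.82
eef_pos: [543.8, -25.9, 99.6]
orientation: [[-0.998, 0.062, 0.006], [0.062, 0.998, -0.0], [-0.006, 0.0, -1.0]]
ft_force: [-2.4, 0.5, 12.2]
opening: 49.0
gripper_force: 40.1
```

```bash
sed -i 's/Hh<8/Hh<12/;s/S>120)}\[col\]/S>120)}[col]/' slabu.py; sed -i 's/"clay":((Hh<12)|(Hh>172))&(S>120)/"clay":((Hh<12)|(Hh>172))\&(S>120)/' slabu.py; python3 slabu.py clay;python3 held.py clay|tail -2
```

```text
[543.8 -25.9  99.6] [-2.4  0.5 12.2]
clay 26020 u [  1.2 107.8] y [-66.4  -8. ]
-8 9.1 y-207..102 | 0 13.6 y-65..-18 | 8 13.6 y-65..-18 | 16 13.5 y-65..-18 | 24 13.3 y-65..-18 | 32 13.1 y-65..-18 | 40 13.0 y-65..-18 | 48 12.9 y-65..-18 | 56 12.7 y-66..-17 | 64 12.7 y-66..-7 | 72 12.6 y-66..-17 | 80 12.3 y-66..-17 | 88 12.1 y-66..-17 | 96 12.0 y-65..-18 | 104 11.8 y-66..-18 | 
pitch dz/dx [  0.738 -47.328]
x range near top face [-30.8  58.2]
```

Request:
{"name": "send_rows", "arguments": {"moves": [0,-0.8,0,-0.6,0,0,-1.6,0,-1.2,0,0,-1.6,0,-1.2,0,0.6,-1.6,0,-1.2,0,0.66,-1.6,0,-1.2,0,0.72,-1.6,0,-1.2,0,0.72,-1.6,0,-1.2,0,0.72,-1.6,0,-1.2,0]}}

```text
clock: 32.58
eef_pos: [540.3, -25.9, 94.8]
orientation: [[-0.998, 0.062, -0.001], [0.062, 0.998, 0.0], [0.001, -0.0, -1.0]]
ft_force: [0.5, 0.1, -0.3]
opening: 61.7
gripper_force: 0.0
```

```bash
sed -i 's/Hh<12)|(Hh>172))&(S>120)/Hh<10)|(Hh>172))\&(S>120)/;s/(abs(y)<215)&(d>4)/(abs(y)<215)\&(d>10)/' slabu.py; python3 slabu.py clay
```

```text
[540.3 -25.9  94.8] [ 0.5  0.1 -0.3]
clay 13382 u [  1.5 102.1] y [-72.7 -10.9]
0 13.2 y-66..-18 | 8 13.0 y-66..-46 | 16 12.3 y-67..-17 | 24 12.3 y-67..-18 | 32 12.4 y-66..-18 | 40 12.5 y-67..-18 | 48 13.1 y-66..-17 | 56 13.3 y-72..-11 | 64 13.2 y-73..-11 | 72 13.2 y-72..-11 | 80 13.0 y-66..-11 | 88 12.9 y-65..-19 | 96 12.8 y-66..-18 |
```

Request:
{"name": "send_rows", "arguments": {"moves": [0.72,0,0,20,0,0.72,0,0,50,0,0.8,0,0,90,0,0.8,-15,-20,120,0,0.8,-30,-55,120,0.037,0.8,-45,-90,120,0.037,0.8,-55,-130,120,0.037,0.8,-65,-170,120,0.037,0.8,-75,-210,120,0.037,0.8,-79,-250,110,0.037,0.8,-79,-290,95,0.037,0.8,-79,-325,75,0.037,0.8,-79,-355,55,0.037,0.8,-79,-382,39,0.037,0.8,-79,-382,39,0.037,0.8,-79,-382,39,0.037]}}

```text
clock: 33.97
eef_pos: [460.3, -408.5, 132.1]
orientation: [[-1.0, 0.027, -0.003], [0.027, 1.0, 0.002], [0.003, 0.002, -1.0]]
ft_force: [-0.1, 0.5, 0.8]
opening: 68.1
gripper_force: 0.0
```

```bash
python3 look.py green
```

```text
tcp [ 460.3 -408.5  132.1] y-ang 1.544 open 68.1
green 461.9 -407.2 -0.019 (119, 49) 13.6 shift 1.6 1.3 turn 0.008
green 536.0 -539.2 -0.615 (120, 49) 13.6 shift 75.7 -130.7 turn -0.588
green 462.5 -407.3 -0.022 (112, 48) 12.8
```

Request:
{"name": "send_rows", "arguments": {"moves": [0.8,1,0.5,-40,0.008,0.8,1,0.5,-80,0.008,0.8,1,0.5,-115,0.008,0.8,1,0.5,-140,0.008,0.8,1,0.5,-155,0.008,0.8,1,0.5,-163,0.008,0.8,1,0.5,-168,0.008,0.8,1,0.5,-168,0.008,0,1,0.5,-168,0.008,0,1,0.5,-168,0.008,0,1,0.5,-168,0.008,0,1,0.5,-168,0.008,0,1,0.5,-168,0.008,0,1,0.5,-168,0.008], "squeeze": 30}}

```text
clock: 35.23
eef_pos: [463.4, -408.0, -31.9]
orientation: [[-1.0, 0.017, 0.002], [0.017, 1.0, -0.002], [-0.002, -0.002, -1.0]]
ft_force: [0.7, 1.2, 7.1]
opening: 49.3
gripper_force: 31.8
```

Request:
{"name": "send_rows", "arguments": {"moves": [0,0,0,10,0,0,0,0,30,0,0,0,0,70,0,0,0,5,110,0,0,5,20,150,-0.043,0,10,45,185,-0.043,0,15,80,215,-0.043,0,22,120,215,-0.043,0,29,160,215,-0.043,0,36,200,215,-0.043,0,43,240,215,-0.043,0,50,275,215,-0.043,0,53,293,215,-0.043,0,53,293,215,-0.043,0,53,293,215,-0.043]}}

```text
clock: 36.48
eef_pos: [515.5, -113.4, 182.0]
orientation: [[-0.998, 0.058, 0.001], [0.058, 0.998, -0.0], [-0.001, -0.0, -1.0]]
ft_force: [-0.8, -0.9, -2.6]
opening: 49.3
gripper_force: 31.9
```

```bash
python3 held.py green
```

```text
tcp [ 515.5 -113.4  182. ] y-ang 1.513 26433
tool x,y,z 2/50/98% [[-54.2, -22.3, -46.8], [13.6, 1.4, -45.4], [60.6, 25.1, -43.3]]
pitch dz/dx [ 2.0000e-03 -4.5397e+01]
x range near top face [-55.   60.8]
```

Request:
{"name": "send_rows", "arguments": {"moves": [0,1,-1.5,-15,0,0,1,-1.5,-30,0,0,1,-1.5,-42,0,0,1,-1.5,-47,0,0,4,-1.5,-51,0,0,7,-1.5,-55,0,0,10,-2,-59,0,0,13,-2,-63,0,0,16,-2.5,-67,0,0,18,-2.5,-70,0,0,20,-2.5,-72.5,0,0,22,-2.5,-75,0,0,24,-3,-77.5,0,0,24,-3,-77.5,0]}}

```text
clock: 37.7
eef_pos: [539.0, -117.5, 103.8]
orientation: [[-0.998, 0.06, -0.001], [0.06, 0.998, 0.0], [0.001, 0.0, -1.0]]
ft_force: [-6.3, -0.6, 1.9]
opening: 48.7
gripper_force: 38.2
```

```bash
python3 slabu.py green;python3 held.py green|tail -2
```

```text
[ 539.  -117.5  103.8] [-6.3 -0.6  1.9]
green 25750 u [  6.6 111.3] y [-157.7 -109.6]
0 19.5 y-156..-111 | 8 19.5 y-157..-111 | 16 18.9 y-157..-110 | 24 18.3 y-157..-110 | 32 17.8 y-157..-110 | 40 17.2 y-157..-110 | 48 16.6 y-157..-110 | 56 16.1 y-157..-111 | 64 15.5 y-157..-111 | 72 15.0 y-157..-110 | 80 14.5 y-157..-110 | 88 13.9 y-157..-110 | 96 13.3 y-157..-110 | 104 12.8 y-157..-110 | 112 12.5 y-138..-128 | 
pitch dz/dx [  0.66  -47.662]
x range near top face [-32.1  55.6]
```

Same sequence as blue, with about 1 mm more slide, then release.

Request:
{"name": "send_rows", "arguments": {"moves": [0,1,0,-1.3,0,0,2,0,-2.6,0,0,2.8,0,-3.6,0,0,2.8,0,-3.6,0,0,2.8,0,-3.6,0,0,2,0,-4.2,0,0,1.2,0,-4.8,0,0,0.4,0,-5.4,0,0,-0.4,0.2,-6,0,0,-1.2,0.2,-6.6,0,0,-2,0.2,-7.2,0,0,-2.8,0.2,-7.8,0,0,-3.6,0.2,-8.4,0,0,-4.2,0.2,-8.8,0,0,-4.2,0.2,-8.8,0]}}

```text
clock: 39.05
eef_pos: [537.6, -117.6, 98.9]
orientation: [[-0.998, 0.06, 0.007], [0.06, 0.998, -0.001], [-0.007, -0.001, -1.0]]
ft_force: [-1.6, 1.8, 17.8]
opening: 49.1
gripper_force: 40.2
```

```bash
python3 slabu.py green
```

```text
[ 537.6 -117.6   98.9] [-1.6  1.8 17.8]
green 25420 u [  1.9 106.8] y [-157.8 -109.8]
0 13.7 y-157..-111 | 8 13.7 y-157..-111 | 16 13.5 y-157..-111 | 24 13.4 y-157..-111 | 32 13.2 y-157..-111 | 40 13.0 y-157..-111 | 48 12.9 y-157..-110 | 56 12.8 y-157..-111 | 64 12.6 y-157..-111 | 72 12.4 y-157..-111 | 80 12.3 y-157..-110 | 88 12.1 y-157..-111 | 96 12.0 y-157..-110 | 104 11.8 y-157..-111 |
```

Request:
{"name": "send_rows", "arguments": {"moves": [0.6,0,0,0,0,0.66,0,0,0,0,0.72,0,0,0,0,0.72,0,0,0,0,0.72,0,0,0,0,0.72,0,0,20,0,0.72,0,0,50,0,0.72,0,0,90,0,0.72,-20,30,130,0,0.72,-40,65,165,0,0.72,-60,100,190,0,0.72,-70,130,200,0,0.72,-70,130,200,0,0.72,-70,130,200,0]}}

```text
clock: 40.27
eef_pos: [464.5, 15.4, 297.8]
orientation: [[-0.998, 0.057, 0.004], [0.057, 0.998, 0.001], [-0.004, 0.001, -1.0]]
ft_force: [0.5, -0.5, -0.6]
opening: 61.1
gripper_force: 0.0
```

```bash
for k in white blue clay green; do python3 slabu.py $k | sed -n 2p; done
python3 - <<'E'
from h import *
from slabs import slabs
c=capture("wrist");cv2.imwrite("pics/w9.png",c["image"])
d=capture("side");cv2.imwrite("pics/s9.png",np.vstack([cv2.resize(c["image"],(400,300)),cv2.resize(d["image"][140:280,240:427],(400,300),interpolation=cv2.INTER_CUBIC)]))
E
```

```text
white 4981 u [  1.9 119.5] y [115.4 163.2]
blue 4579 u [  2.  119.2] y [25.8 72.9]
clay 1629 u [  1.5 119.5] y [-66.1 -17.2]
green 4776 u [  1.5 119. ] y [-156.7 -108.5]
```

View pics/s9.png

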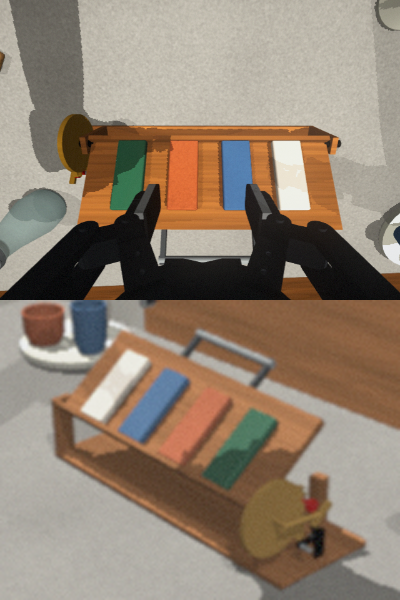

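All four slabs lie flat, side by side on the ledge. The ratchet is still in its notch and the arm is clear, so I'm handing in.

```bash
python3 -c "
from board import *
n,c0,P,Q=fit(capture('side'),(270,150,380,250),60);print(np.arccos(n[2]))
print(hand_in())"
```

```text
0.540300126761451
the job is handed in; nothing more can be done
None
```

The job is handed in at about 40 s: the white, blue, clay and left-hand green slabs lean flat and seated on the ledge (ochre is absent). The board was lifted past the top, lowered flat and raised to the third notch; the wrist-camera face fits agree with that notch to about 0.03 rad. One last side-camera fit read 0.54 rad, which I put down to the slabs and bar muddling it and did not check further.

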